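# Load a roller and index the inspection dial by one handwheel turn

### The job

The handwheel of the inspection dial has been pulled off its lock and eased a little way on, for loading. Stand the loose nylon guide roller upright in the dial's one empty nest and let go of it, then turn the wheel on clockwise (seen from above) to complete its one revolution, until the spring-loaded lock pin under the knob drops fully into its hole again, so that the dial stands locked with the new roller at the camera. Feel for the hole: never force the wheel against the lock pin or ram the pin down on the steel ring. Keep the other rollers in their nests and leave the other things on the bench where they are.

Things in the scene. Friction and masses are not known exactly. Their poses are not given: they have to be found in the camera images.
- index_fixture: Indexing fixture fixed to the bench: base 160 x 312 x 10 mm, grey gear housing, four-nest dial on its left (+y), handwheel over a steel index ring on its right, small camera with horizontal lens at the rear left (top 100 mm up). Origin: middle of its underside; x to its rear, y to its left, z up. Dial axis at (0, 0.072) m, wheel axis at (0, -0.072). The seated rollers' tops are 86 mm up.
- knob_grip (a point): Middle of the round black knob above the lock pin: 105 mm above the bench while the pin rides on the ring (as found), 98 when it is down in the hole, 109 at most. The knob is 25 mm in diameter, 34 mm tall (16 above this point), spins freely (the gripper need not turn with the wheel) and travels on a circle of 50 mm radius about the wheel axis; below it is the wheel's boss, top 76 mm up.
- wheel_axis (a point): Fixed point on the handwheel's vertical axis, at the top of its hub, 74 mm above the bench. The wheel turns without end stops and takes 5 to 8 N at the knob. The dial is geared to it 4:1 in the same sense: a full revolution moves the dial on by one nest; as found the wheel is 0.50 rad clockwise past the front (-x) of the fixture.
- roller: The loose white nylon guide roller to load, standing on the bench: a spool 21 mm in diameter and 26 mm tall, 12 g. Origin: centre of its underside, z up.
- nest (a point): Centre of the floor of the empty nest, 60 mm above the bench, at the dial's front left (44 mm from the dial axis, 128 degrees counter-clockwise from the fixture's x); it moves with it. A nest is a white cup 27 mm inside, flared to 32 mm (38 outside) at its rim, 7 mm above this point. Neighbours stand 62 mm off towards the fixture's +x and -y; fingers have most room along the dial's radius.
- roller_a: A roller like the first in the nest in front of the camera as found. Origin: centre of its underside.
- roller_b: A roller like the first in the nest at the dial's rear right as found. Origin: centre of its underside.
- roller_c: A roller like the first in the nest at the dial's front right as found. Origin: centre of its underside.
- nest_a (a point): Centre of the floor of roller_a's nest; moves with the dial.
- nest_b (a point): Centre of the floor of roller_b's nest; moves with the dial.
- nest_c (a point): Centre of the floor of roller_c's nest; moves with the dial.
- lock_pin: Flat-ended 8 mm steel pin fixed under the knob; a spring presses it down, 7 N when riding on the steel ring under the wheel, 5 N in the hole, 9 N fully up. The ring's only hole (7 mm deep; 0.8 mm play each way along the pin's path) is at the front (-x), 50 mm from the wheel axis; the ring is clamped up to 11 mm either way along that path. Origin: on the pin's axis, 45 mm below its flat end.
- screw_cup: Bystander: open round cup 45 mm in diameter, 18 mm tall. Origin: centre of its underside.
- setting_block: Bystander: steel block 25 x 50 x 38 mm. Origin: centre of its underside.
- loupe: Bystander: black loupe 37 mm in diameter, 28 mm tall. Origin: centre of its underside.

How it is judged:
By the outcome, as a careful person would: the job done as asked, in the order asked, and still so for the second after the job is handed in, with the robot touching nothing.
It also fails if it takes over 70 s, if anything falls off the work surface, if the arm or the gripper's body presses on something with over 40 N, if the wrist force passes 120 N, or if a joint passes its speed limit or range.

### The arm

A 6-joint arm with a two-finger parallel gripper is mounted at the origin on a cart in front of the work surface, level with it; the furniture and walls round the work are solid. World frame = base frame: x ahead of the robot, y to its left, z up, the work surface at z = 0. Lengths are in m, angles in rad, forces in N, time in s.
With the tool pointing down it reaches from about 0.25 to 0.8 m from the base axis. Payload 3.9 kg.
Tool frame: the origin (TCP) lies at the very end of the fingers, on their centre line; the grasp point (between the pads) lies 19 mm behind it; z points along the fingers, y is the line along which they close (so a half turn about z gives the same grasp; the last joint's range is limited). The gripper opens to 85 mm and grips with 20 to 120 N. Pads are 22 mm wide; open, the fingers measure 114 mm over their backs; the gripper's body (76 mm by 85 mm) begins 54 mm behind the grasp point. The pads swing forward as they close: fully open they stand 13 mm farther back than shut.
Start: joints at [-1.211, 0.26, -0.138, 1.173, 0, 1.571], TCP at [0.185, -0.491, 0.231] pointing down, gripper open.
Joint ranges: [-2.78, 2.78], [-0.83, 1.72], [-1.28, 1.37], [-1.9, 2.12], [-1.57, 1.48], [-3.14, 3.14]. Speed limits (rad/s): [2.57, 2.57, 3.14, 3.14, 3.14, 3.14].

### API

Orientations are given as a unit quaternion [w, x, y, z].
In Python, from plant import bot gives the robot as it stands. The module is installed in compiled form; this text tells all that it offers.
- The arm moves only by the tool apply_moves, never from a script. Its argument "increments" is a list of rows, each an object of numbers: "wx", "wy", "wz": the turn, a rotation vector about the tool's x, y, z as a fraction of full scale; "dx", "dy", "dz": the shift along the tool's x, y, z as a fraction of full scale; "hand": the closure, from -1 (fully open) to 1 (shut). A call has 1 to 8 rows; each row shifts and turns the commanded pose from where the row before left it, along the tool's axes as they then stand; what a row does not reach is not made up. Full scale, the value 1, is 40 mm for a shift and 6 degrees for a turn. A row lasts 1/12 s, in which the tool goes at most 41.7 mm and 7.16 degrees, less where a joint would pass 70% of its speed; a pose out of reach is approached as far as the arm can. A call with a number of a shift or a turn outside -1 to 1 is refused whole. A call with a gripper value outside its range is refused whole. The fingers move at their own pace and stop on an object; "force" is the grip in N (left out, the last holds). Time passes only in rows, so rows that do not move let the fingers close. It gives the time, the measured TCP pose, the force, the opening and the grip force at its end, in the units of the state.
- bot.state(): the state, without advancing time (a new reading comes with each control period).
- bot.snapshot(name): name is "side" or "top" or "wrist"; returns the picture (400x640x3 uint8, red, green, blue); there is no depth.
- bot.get_calibration(name): a dict with "intrinsics" (3x3 intrinsics, pixels), "rvec" (rotation vector, rad) and "tvec" (3), from world to camera coordinates, as OpenCV has them. Camera axes: x right, y down, z forward; pixel columns grow to the right and rows downward; lengths in m; the calibration is good to about 2 mm. A picture is of the moment at which its call begins: read the wrist's pose just before it. get_calibration takes no time and is no camera call; for the wrist camera it gives the pose at the moment of the call.
- bot.job_done(): hands the job in; it is judged then, once.
The state is a dict: "time": time; "joint_pos": joint angles; "joint_vel": joint speeds; "joint_torque": joint torques, N m; "ee_pos": TCP position; "ee_rot": TCP orientation; "ft_force": force on the tool from outside, world axes, zero at the start; "ft_torque": the same for the moment, N m; "finger_gap": finger opening in m; "finger_force": force on a finger pad.
Only numpy, scipy, OpenCV 4.12 (cv2) and the standard library are available. Lean on these libraries where they do the work, as an engineer would, in place of code of your own. Each camera call takes 0.05 s, during which the arm holds its last target. There are 200 camera calls.

## Working session

There is one attempt and no reset: what is moved stays moved. The work goes in short steps, Python scripts to look and compute and a tool call to move; the robot and the scene stay as the last step left them, time stands still between calls to the robot, and variables do not carry over. Pictures are saved under pics/ and viewed, at most 10 in all, crops included, and the job is handed in when it is done.

Besides the shell and the picture viewer there is one more tool, called as a command line: name --argument value ..., lists and objects as JSON in quotes. apply_moves: Moves the arm, as the interface text tells. Shift numbers are shares of 40 mm and turn numbers shares of 6 degrees, none past 1 either way. Its arguments: {"type":"object","properties":{"increments":{"type":"array","items":{"type":"object","properties":{"wx":{"type":"number"},"wy":{"type":"number"},"wz":{"type":"number"},"dx":{"type":"number"},"dy":{"type":"number"},"dz":{"type":"number"},"hand":{"type":"number"}}}},"force":{"type":"number"}},"required":["increments"]}

```bash
mkdir -p pics
cat > h.py <<'E'
import numpy as np,cv2
from plant import bot
def cal(n):
    c=bot.get_calibration(n);return np.array(c["intrinsics"],float),np.array(c["rvec"],float).reshape(3),np.array(c["tvec"],float).reshape(3)
def px(n,u,v,z,c=None):
    K,r,t=c or cal(n);R=cv2.Rodrigues(r)[0];d=R.T@np.linalg.inv(K)@[u,v,1];o=-R.T@t
    return o+d*(z-o[2])/d[2]
def proj(n,p,c=None):
    K,r,t=c or cal(n);return cv2.projectPoints(np.array(p,float).reshape(-1,1,3),r,t,K,None)[0].reshape(-1,2)
def snap(n,f,crop=None,s=1):
    im=cv2.cvtColor(bot.snapshot(n),cv2.COLOR_RGB2BGR)
    cv2.imwrite('pics/raw_'+f,im)
    if crop: x0,y0,x1,y1=crop; im=im[y0:y1,x0:x1]
    cv2.imwrite('pics/'+f,cv2.resize(im,None,fx=s,fy=s,interpolation=cv2.INTER_CUBIC))
def st():
    s=bot.state()
    for k in("time","joint_pos","ee_pos","ee_rot","ft_force","finger_gap","finger_force"):print(k,np.round(s[k],4))
E
python3 - <<'E'
from h import *
snap("top","t1.png",None,1.25);snap("side","s1.png",None,1.25);st()
for n in("top","side"):
    K,r,t=cal(n);print(n,K[0,0],-cv2.Rodrigues(r)[0].T@t)
E
```

```text
time 0.1
joint_pos [-1.211   0.2606 -0.1392  1.1727 -0.      1.5708]
ee_pos [ 0.1846 -0.4908  0.2306]
ee_rot [-9.000e-04  9.839e-01  1.789e-01 -2.000e-04]
ft_force [-0.0321  0.2635  0.8964]
finger_gap 0.0852
finger_force 0.0
top 400.54588994587897 [0.46489239 0.0058236  0.93007317]
side 422.49059802436363 [ 0.39314881 -0.63259816  0.64586628]
```

View pics/t1.png

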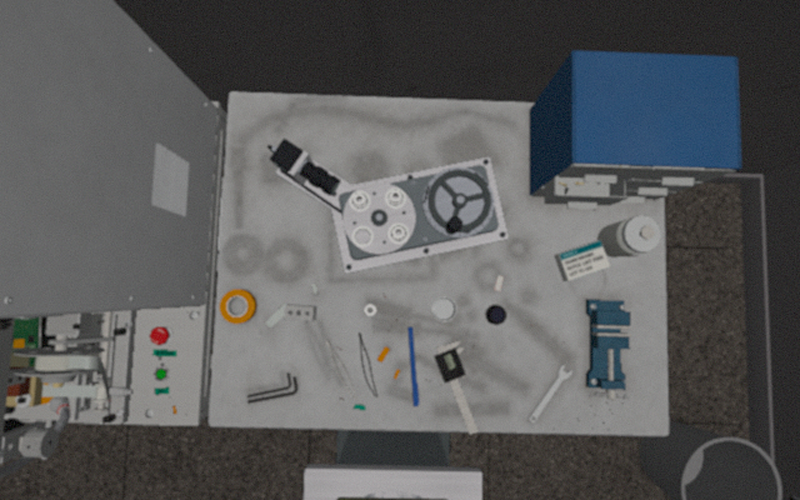

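View pics/s1.png

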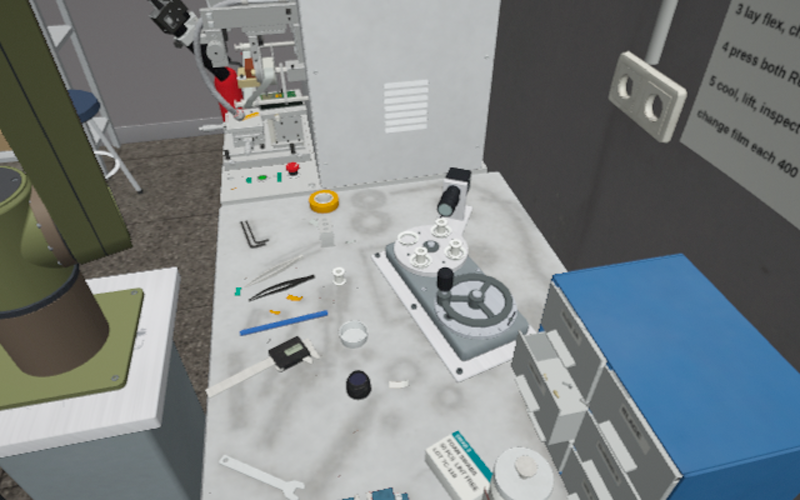

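The top view shows the loose roller at about (370,310), the dial at (379,217), the wheel at (460,200), and the knob at (454,225), all in 1.25x pixels. The empty nest is at about (361,236).

Run:
```python
from h import *
im=cv2.imread('pics/raw_t1.png')[120:260,256:416]
cv2.imwrite('pics/t1c.png',cv2.resize(im,None,fx=5,fy=4.2857,interpolation=cv2.INTER_CUBIC) if 0 else cv2.resize(im[:,:],(686,600),interpolation=cv2.INTER_CUBIC))
```

```text
(no output)
```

View pics/t1c.png

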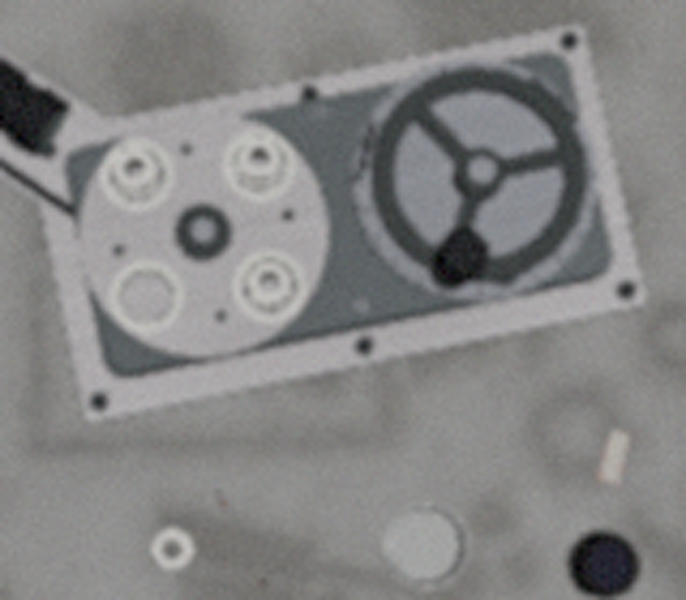

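Enlarged crop (4.29x, offset (256,120)):
- Roller at (172,549).
- Base screws at (99,401), (364,346), (626,289), (569,40) and (309,94).
- Wheel hub at (481,171), knob top at about (460,257).
- Empty nest at (148,297).

Run:
```python
from h import *
f=lambda u,v,z:px("top",256+u/4.2875-.4,120+v/4.2857-.4,z)
sc=[f(*p,.011) for p in[(99,401),(364,346),(626,289),(569,40),(309,94)]]
for p in sc:print(np.round(p,4))
w=f(481,171,.074);n=f(148,297,.067);d=f(204,232,.07);r=f(172,549,.024);k=f(460,257,.121)
na=[f(*p,.067) for p in[(137,174),(260,164),(269,285)]]
print("wheel",w,"dial",d,"roller",r,"knob",k,"nest",n);print(na, np.mean(na+[n],0))
y=(d-w)[:2];print("yaw",np.degrees(np.arctan2(-y[0],y[1])),np.hypot(*y))
y=(sc[0]-sc[2])[:2];print("yaw",np.degrees(np.arctan2(-y[0],y[1])),np.hypot(*y))
print("cam",proj("top",[k]),np.degrees(np.arctan2(*(k-w)[1::-1])),np.hypot(*(k-w)[:2]))
```

```text
[0.5114 0.093  0.011 ]
[ 0.5453 -0.0479  0.011 ]
[ 0.5806 -0.1891  0.011 ]
[ 0.7171 -0.1561  0.011 ]
[ 0.6821 -0.0144  0.011 ]
wheel [ 0.63053845 -0.10124967  0.074     ] dial [0.59542369 0.03791621 0.07      ] roller [0.43446526 0.05068761 0.024     ] knob [ 0.57959626 -0.08613373  0.121     ] nest [0.56184156 0.06512945 0.067     ]
[array([0.62452922, 0.07301479, 0.067     ]), array([0.63175807, 0.01074061, 0.067     ]), array([0.56986632, 0.00427979, 0.067     ])] [0.59699879 0.03829116 0.067     ]
yaw 14.161447295623105 0.14352765543172313
yaw 13.776922998065583 0.2904457446513111
cam [[362.88862974 179.56686656]] 163.47294091622973 0.053137533890877685
```

apply_moves --increments '[{"wz": -0.87,"hand": 0},{"wz": -0.87,"hand": 0},{"wz": -0.87,"hand": 0},{"wz": -0.87,"hand": 0},{"wz": -0.87,"hand": 0},{"wz": -0.87,"hand": 0}]'

```text
invalid input at $.increments[0]: expected keys wx, wy, wz, dx, dy, dz, hand
```

```bash
cat >> h.py <<'E'
from scipy.spatial.transform import Rotation as Ro
def go(x,y,z,yang=None):
    s=bot.state();q=s["ee_rot"];R=Ro.from_quat([q[1],q[2],q[3],q[0]]).as_matrix()
    d=R.T@(np.array([x,y,z])-s["ee_pos"])/.04
    a=np.degrees(np.arctan2(R[1,1],R[0,1]));print("shift units",np.round(d,3),"n",np.round(np.linalg.norm(d),2),"yaxis deg",round(a,2),"tilt",np.round(R[:2,2],4))
    if yang is not None: print("wz units",round(-((yang-a+90)%180-90)/6,3))
E
python3 -c "
from h import *
go(.4345,.0507,.18,142);st()"
```

```text
shift units [ 10.613 -10.47    1.282] n 14.96 yaxis deg -69.39 tilt [-0.0006  0.0017]
wz units -5.231
time 0.1
joint_pos [-1.211   0.2606 -0.1392  1.1727 -0.      1.5708]
ee_pos [ 0.1846 -0.4908  0.2306]
ee_rot [-9.000e-04  9.839e-01  1.789e-01 -2.000e-04]
ft_force [-0.0321  0.2635  0.8964]
finger_gap 0.0852
finger_force 0.0
```

apply_moves --increments '[{"wx": 0,"wy": 0,"wz": 0,"dx": 0.66,"dy": -0.65,"dz": 0,"hand": 0},{"wx": 0,"wy": 0,"wz": 0,"dx": 0.66,"dy": -0.65,"dz": 0,"hand": 0},{"wx": 0,"wy": 0,"wz": 0,"dx": 0.66,"dy": -0.65,"dz": 0,"hand": 0},{"wx": 0,"wy": 0,"wz": 0,"dx": 0.66,"dy": -0.65,"dz": 0,"hand": 0},{"wx": 0,"wy": 0,"wz": 0,"dx": 0.66,"dy": -0.65,"dz": 0,"hand": 0},{"wx": 0,"wy": 0,"wz": 0,"dx": 0.66,"dy": -0.65,"dz": 0,"hand": 0},{"wx": 0,"wy": 0,"wz": 0,"dx": 0.66,"dy": -0.65,"dz": 0,"hand": 0},{"wx": 0,"wy": 0,"wz": 0,"dx": 0.66,"dy": -0.65,"dz": 0,"hand": 0}]'

```text
time: 0.77
ee_pos: [0.3093, -0.2205, 0.2311]
ee_rot: [-0.0, 0.984, 0.179, -0.0]
ft_force: [0.6, 0.5, 0.1]
finger_gap: 0.0427
finger_force: 0.0
```

apply_moves --increments '[{"wx": 0,"wy": 0,"wz": 0,"dx": 0.66,"dy": -0.65,"dz": 0.05,"hand": 0},{"wx": 0,"wy": 0,"wz": 0,"dx": 0.66,"dy": -0.65,"dz": 0.05,"hand": 0},{"wx": 0,"wy": 0,"wz": -0.9,"dx": 0,"dy": 0,"dz": 0,"hand": 0},{"wx": 0,"wy": 0,"wz": -0.9,"dx": 0,"dy": 0,"dz": 0,"hand": 0},{"wx": 0,"wy": 0,"wz": -0.9,"dx": 0,"dy": 0,"dz": 0,"hand": 0},{"wx": 0,"wy": 0,"wz": -0.9,"dx": 0,"dy": 0,"dz": 0,"hand": 0},{"wx": 0,"wy": 0,"wz": -0.9,"dx": 0,"dy": 0,"dz": 0,"hand": 0},{"wx": 0,"wy": 0,"wz": -0.73,"dx": 0,"dy": 0,"dz": 0,"hand": 0}]'

```text
time: 1.43
ee_pos: [0.3401, -0.1548, 0.227]
ee_rot: [-0.0, 0.898, 0.44, -0.0]
ft_force: [-0.4, 0.1, 0.1]
finger_gap: 0.0423
finger_force: 0.0
```

```bash
python3 -c "
from h import *
go(.4345,.0507,.14,142);st()"
```

```text
shift units [ 5.508 -1.274  2.174] n 6.06 yaxis deg -37.73 tilt [-0.0009  0.0004]
wz units 0.045
time 1.4333
joint_pos [-0.4271  0.0025 -0.4578  1.1114 -0.      1.8023]
ee_pos [ 0.3401 -0.1548  0.227 ]
ee_rot [-4.000e-04  8.978e-01  4.405e-01 -3.000e-04]
ft_force [-0.399   0.1345  0.0565]
finger_gap 0.0423
finger_force 0.0
```

apply_moves --increments '[{"wx": 0,"wy": 0,"wz": 0.045,"dx": 0.79,"dy": -0.18,"dz": 0.31,"hand": 0},{"wx": 0,"wy": 0,"wz": 0,"dx": 0.79,"dy": -0.18,"dz": 0.31,"hand": 0},{"wx": 0,"wy": 0,"wz": 0,"dx": 0.79,"dy": -0.18,"dz": 0.31,"hand": 0},{"wx": 0,"wy": 0,"wz": 0,"dx": 0.79,"dy": -0.18,"dz": 0.31,"hand": 0},{"wx": 0,"wy": 0,"wz": 0,"dx": 0.79,"dy": -0.18,"dz": 0.31,"hand": 0},{"wx": 0,"wy": 0,"wz": 0,"dx": 0.79,"dy": -0.18,"dz": 0.31,"hand": 0},{"wx": 0,"wy": 0,"wz": 0,"dx": 0.77,"dy": -0.19,"dz": 0.31,"hand": 0},{"wx": 0,"wy": 0,"wz": 0,"dx": 0,"dy": 0,"dz": 0,"hand": 0}]'

```text
time: 2.1
ee_pos: [0.4381, 0.0536, 0.1384]
ee_rot: [-0.001, 0.899, 0.439, -0.0]
ft_force: [-0.1, -0.9, -0.2]
finger_gap: 0.0429
finger_force: 0.0
```

```bash
python3 -c "
from h import *
go(.4345,.0507,.012,142);st()
snap('wrist','w1.png',None,1.25)
print(proj('wrist',[.4345,.0507,.026]),proj('wrist',[.4345,.0507,0]))"
```

```text
shift units [-0.115 -0.019  3.161] n 3.16 yaxis deg -37.96 tilt [-0.0011  0.0021]
wz units 0.006
time 2.1
joint_pos [ 1.2010e-01  1.8430e-01 -4.9740e-01  8.9000e-01  2.3000e-03  2.3534e+00]
ee_pos [0.4381 0.0536 0.1384]
ee_rot [-0.0012  0.8987  0.4387 -0.    ]
ft_force [-0.051  -0.9156 -0.1517]
finger_gap 0.0429
finger_force 0.0
[[318.11113852 192.65764734]] [[318.29591546 183.23983357]]
```

View pics/w1.png

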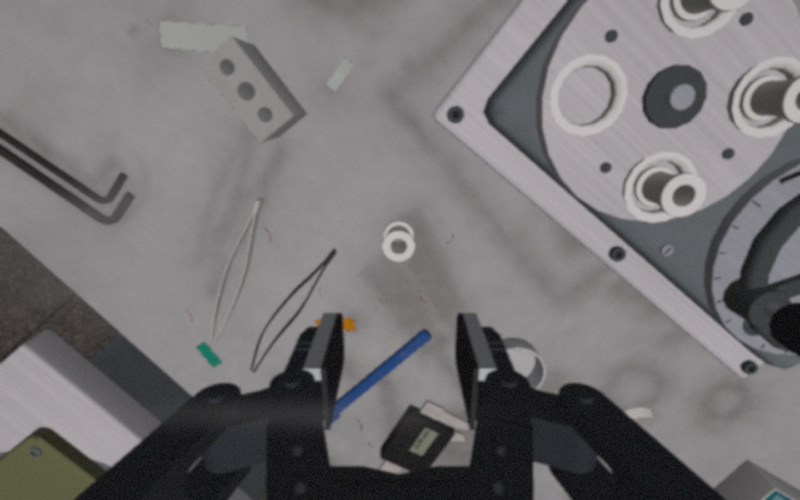

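The wrist picture shows the roller's top ring at (398,246) and the empty nest rim at about (589,94), in 1.25x pixels.

```bash
python3 -c "
from h import *
c=cal('wrist')
print(px('wrist',318.5,196.8,.026,c),px('wrist',471.2,75.2,.067,c),px('wrist',455/1.25,114/1.25,.011,c),px('wrist',617/1.25,254/1.25,.011,c),c[0][0,0])"
```

```text
[0.43258116 0.0477429  0.026     ] [0.56125789 0.0633117  0.067     ] [0.50974453 0.08978952 0.011     ] [ 0.54391026 -0.05302829  0.011     ] 336.4338510220993
```

```bash
python3 -c "
from h import *
go(.4336,.0492,.011,142)"
```

```text
shift units [-0.089 -0.023  3.202] n 3.2 yaxis deg -38.01 tilt [-0.0024 -0.0001]
wz units -0.002
```

apply_moves --increments '[{"wx": 0,"wy": 0,"wz": 0,"dx": -0.09,"dy": -0.02,"dz": 0.8,"hand": 0},{"wx": 0,"wy": 0,"wz": 0,"dx": 0,"dy": 0,"dz": 0.8,"hand": 0},{"wx": 0,"wy": 0,"wz": 0,"dx": 0,"dy": 0,"dz": 0.8,"hand": 0},{"wx": 0,"wy": 0,"wz": 0,"dx": 0,"dy": 0,"dz": 0.5,"hand": 0},{"wx": 0,"wy": 0,"wz": 0,"dx": 0,"dy": 0,"dz": 0.3,"hand": 0},{"wx": 0,"wy": 0,"wz": 0,"dx": 0,"dy": 0,"dz": 0,"hand": 0},{"wx": 0,"wy": 0,"wz": 0,"dx": 0,"dy": 0,"dz": 0,"hand": 0}]'

```text
time: 2.73
ee_pos: [0.4331, 0.0463, 0.0124]
ee_rot: [-0.0, 0.9, 0.436, -0.001]
ft_force: [-0.0, 0.0, -0.3]
finger_gap: 0.0425
finger_force: 0.0
```

```bash
python3 -c "
from h import *
go(.4336,.0492,.011,142)
snap('wrist','w2.png',(160,150,480,400),2)"
```

```text
shift units [ 0.066 -0.035  0.035] n 0.08 yaxis deg -38.34 tilt [-0.002  -0.0005]
wz units -0.057
```

View pics/w2.png

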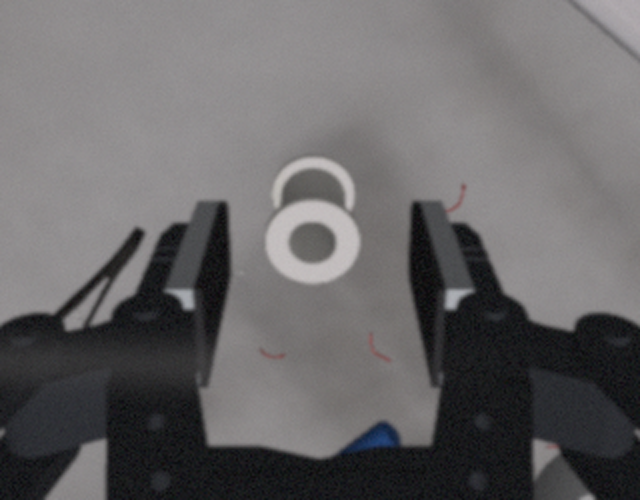

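```bash
python3 -c "
from h import *
s=bot.state();e=np.array(s['ee_pos']);print(e,px('wrist',316,270.5,.026),proj('wrist',[e[0],e[1],.026]),proj('wrist',e))"
```

```text
[0.43415502 0.04650725 0.01313126] [0.43531626 0.05040068 0.026     ] [[319.404047   277.91075153]] [[319.41604383 263.0780254 ]]
```

apply_moves --increments '[{"wx": 0,"wy": 0,"wz": 0,"dx": 0.09,"dy": -0.03,"dz": 0.05,"hand": 0},{"wx": 0,"wy": 0,"wz": 0,"dx": 0,"dy": 0,"dz": 0,"hand": 0.4},{"wx": 0,"wy": 0,"wz": 0,"dx": 0,"dy": 0,"dz": 0,"hand": 0.6},{"wx": 0,"wy": 0,"wz": 0,"dx": 0,"dy": 0,"dz": 0,"hand": 1},{"wx": 0,"wy": 0,"wz": 0,"dx": 0,"dy": 0,"dz": 0,"hand": 1},{"wx": 0,"wy": 0,"wz": 0,"dx": 0,"dy": 0,"dz": 0,"hand": 1}]' --force 25

```text
time: 3.28
ee_pos: [0.4364, 0.0509, 0.0115]
ee_rot: [0.0, 0.9, 0.436, 0.001]
ft_force: [0.5, -0.9, 6.8]
finger_gap: 0.0193
finger_force: 24.5
```

```bash
python3 -c "
from h import *
st();go(.5614,.0643,.12,142)"
```

```text
time 3.2833
joint_pos [ 0.1161  0.3392 -0.6938  0.5355 -0.      2.3548]
ee_pos [0.4364 0.0509 0.0115]
ee_rot [4.000e-04 8.998e-01 4.363e-01 1.100e-03]
ft_force [ 0.5096 -0.8852  6.8188]
finger_gap 0.0193
finger_force 24.5135
shift units [ 2.203  2.25  -2.706] n 4.15 yaxis deg -38.26 tilt [0.0023 0.0002]
wz units -0.044
```

apply_moves --increments '[{"wx": 0,"wy": 0,"wz": 0,"dx": 0,"dy": 0,"dz": -0.7,"hand": 1},{"wx": 0,"wy": 0,"wz": 0,"dx": 0,"dy": 0,"dz": -1,"hand": 1},{"wx": 0,"wy": 0,"wz": 0,"dx": 0,"dy": 0,"dz": -1,"hand": 1},{"wx": 0,"wy": 0,"wz": 0,"dx": 0.55,"dy": 0.56,"dz": 0,"hand": 1},{"wx": 0,"wy": 0,"wz": 0,"dx": 0.55,"dy": 0.56,"dz": 0,"hand": 1},{"wx": 0,"wy": 0,"wz": 0,"dx": 0.55,"dy": 0.56,"dz": 0,"hand": 1},{"wx": 0,"wy": 0,"wz": 0,"dx": 0.55,"dy": 0.56,"dz": 0,"hand": 1},{"wx": 0,"wy": 0,"wz": 0,"dx": 0,"dy": 0,"dz": 0,"hand": 1}]'

```text
time: 3.95
ee_pos: [0.5672, 0.0651, 0.119]
ee_rot: [0.001, 0.9, 0.436, 0.004]
ft_force: [1.1, 0.1, 0.2]
finger_gap: 0.0196
finger_force: 24.8
```

apply_moves --increments '[{"wx": 0,"wy": 0,"wz": 0,"dx": 0,"dy": 0,"dz": 0,"hand": 1}]'

```text
time: 4.03
ee_pos: [0.5615, 0.0645, 0.1181]
ee_rot: [0.0, 0.9, 0.436, 0.0]
ft_force: [-0.5, 0.4, -1.3]
finger_gap: 0.0196
finger_force: 24.8
```

```bash
python3 -c "
from h import *
go(.5614,.0643,.071,142);st()
print(proj('wrist',[[.5614,.0643,.067],bot.state()['ee_pos']]))
snap('wrist','w3.png',(160,150,480,400),2)"
```

```text
shift units [-4.000e-03  1.000e-03  1.178e+00] n 1.18 yaxis deg -38.27 tilt [ 0.0002 -0.    ]
wz units -0.045
time 4.0333
joint_pos [ 0.1143  0.3972 -0.2428  0.9306 -0.      2.3531]
ee_pos [0.5615 0.0645 0.1181]
ee_rot [1.000e-04 8.998e-01 4.363e-01 1.000e-04]
ft_force [-0.4807  0.4317 -1.3201]
finger_gap 0.0196
finger_force 24.8011
[[319.57116912 221.37018985]
 [319.44066269 263.08696521]]
```

View pics/w3.png

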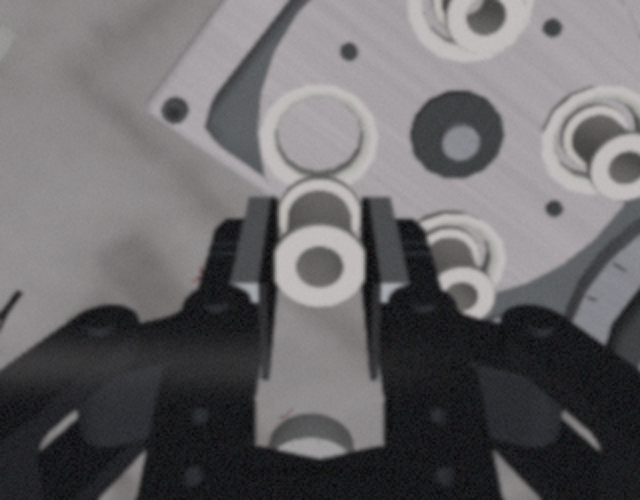

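```bash
python3 -c "
from h import *
print(bot.state()['ee_pos'],px('wrist',320,282.5,.1325),px('wrist',319,219.5,.067))"
```

```text
[0.55958736 0.06430896 0.11793213] [0.55904155 0.06311485 0.1325    ] [0.55998247 0.06535521 0.067     ]
```

apply_moves --increments '[{"wx": 0,"wy": 0,"wz": 0,"dx": 0.06,"dy": -0.01,"dz": 0.3,"hand": 1},{"wx": 0,"wy": 0,"wz": 0,"dx": 0,"dy": 0,"dz": 0.3,"hand": 1},{"wx": 0,"wy": 0,"wz": 0,"dx": 0,"dy": 0,"dz": 0.2,"hand": 1},{"wx": 0,"wy": 0,"wz": 0,"dx": 0,"dy": 0,"dz": 0.15,"hand": 1},{"wx": 0,"wy": 0,"wz": 0,"dx": 0,"dy": 0,"dz": 0.12,"hand": 1},{"wx": 0,"wy": 0,"wz": 0,"dx": 0,"dy": 0,"dz": 0.05,"hand": 1},{"wx": 0,"wy": 0,"wz": 0,"dx": 0,"dy": 0,"dz": 0,"hand": 1}]'

```text
time: 4.67
ee_pos: [0.5608, 0.0663, 0.0734]
ee_rot: [-0.0, 0.9, 0.436, -0.0]
ft_force: [0.2, -0.5, -0.3]
finger_gap: 0.0193
finger_force: 24.8
```

```bash
python3 -c "
from h import *
st()
snap('wrist','w4.png',(160,150,480,400),2)"
```

```text
time 4.6667
joint_pos [ 0.1177  0.4378 -0.3076  0.8262 -0.      2.3566]
ee_pos [0.5608 0.0663 0.0734]
ee_rot [-1.000e-04  8.999e-01  4.362e-01 -4.000e-04]
ft_force [ 0.2267 -0.5064 -0.3189]
finger_gap 0.0193
finger_force 24.8108
```

View pics/w4.png

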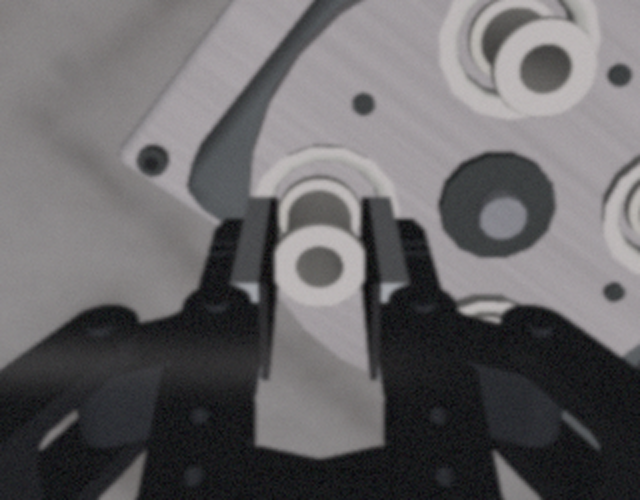

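apply_moves --increments '[{"wx": 0,"wy": 0,"wz": 0,"dx": 0,"dy": 0.02,"dz": 0.04,"hand": 1},{"wx": 0,"wy": 0,"wz": 0,"dx": 0,"dy": 0,"dz": 0,"hand": 1},{"wx": 0,"wy": 0,"wz": 0,"dx": 0,"dy": 0,"dz": 0,"hand": 0.5},{"wx": 0,"wy": 0,"wz": 0,"dx": 0,"dy": 0,"dz": 0,"hand": 0.4},{"wx": 0,"wy": 0,"wz": 0,"dx": 0,"dy": 0,"dz": 0,"hand": 0.25},{"wx": 0,"wy": 0,"wz": 0,"dx": 0,"dy": 0,"dz": 0,"hand": 0.2},{"wx": 0,"wy": 0,"wz": 0,"dx": 0,"dy": 0,"dz": 0,"hand": 0.2}]'

```text
time: 5.3
ee_pos: [0.5621, 0.0659, 0.0722]
ee_rot: [0.0, 0.9, 0.436, 0.0]
ft_force: [-0.6, 1.2, 0.2]
finger_gap: 0.0343
finger_force: 0.0
```

apply_moves --increments '[{"wx": 0,"wy": 0,"wz": 0,"dx": 0,"dy": 0,"dz": -0.2,"hand": 0.2},{"wx": 0,"wy": 0,"wz": 0,"dx": 0,"dy": 0,"dz": -0.5,"hand": 0.2},{"wx": 0,"wy": 0,"wz": 0,"dx": 0,"dy": 0,"dz": -1,"hand": 0.2},{"wx": 0,"wy": 0,"wz": 0,"dx": 0,"dy": 0,"dz": -0.6,"hand": 0.2},{"wx": 0,"wy": 0,"wz": 0,"dx": 0,"dy": 0,"dz": 0,"hand": 0}]'

```text
time: 5.72
ee_pos: [0.566, 0.0664, 0.1706]
ee_rot: [0.002, 0.9, 0.436, 0.005]
ft_force: [0.6, -0.3, 0.4]
finger_gap: 0.0424
finger_force: 0.0
```

```bash
python3 -c "
from h import *
st()
snap('wrist','w5.png',None,1.25)
W=np.array([.6305,-.1015]);a=np.radians(194-28.65);print(W+.05*np.array([np.cos(a),np.sin(a)]))
go(.582,-.089,.16,104)"
```

```text
time 5.7167
joint_pos [ 0.1168  0.3592 -0.1559  1.0448  0.      2.3556]
ee_pos [0.566  0.0664 0.1706]
ee_rot [0.0018 0.8998 0.4362 0.0052]
ft_force [ 0.6174 -0.2519  0.3595]
finger_gap 0.0424
finger_force 0.0
[ 0.58212556 -0.08885431]
shift units [-2.781  2.743  0.2  ] n 3.91 yaxis deg -38.27 tilt [0.0076 0.0009]
wz units 6.288
```

View pics/w5.png

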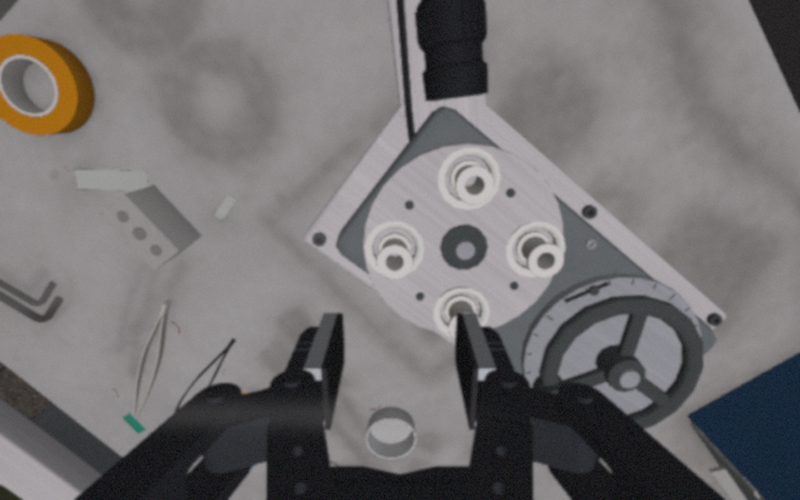

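apply_moves --increments '[{"wx": 0,"wy": 0,"wz": 0,"dx": -0.69,"dy": 0.68,"dz": 0,"hand": -0.2},{"wx": 0,"wy": 0,"wz": 0,"dx": -0.69,"dy": 0.68,"dz": 0,"hand": -0.2},{"wx": 0,"wy": 0,"wz": 0,"dx": -0.69,"dy": 0.68,"dz": 0,"hand": -0.2},{"wx": 0,"wy": 0,"wz": 0,"dx": -0.69,"dy": 0.68,"dz": 0,"hand": -0.2},{"wx": 0,"wy": 0,"wz": 0.9,"dx": 0,"dy": 0,"dz": 0,"hand": -0.2},{"wx": 0,"wy": 0,"wz": 0.9,"dx": 0,"dy": 0,"dz": 0,"hand": -0.2},{"wx": 0,"wy": 0,"wz": 0.9,"dx": 0,"dy": 0,"dz": 0,"hand": -0.2},{"wx": 0,"wy": 0,"wz": 0.9,"dx": 0,"dy": 0,"dz": 0,"hand": -0.2}]'

```text
time: 6.43
ee_pos: [0.578, -0.0886, 0.1628]
ee_rot: [-0.001, 0.966, 0.257, -0.001]
ft_force: [-0.1, 0.3, -0.3]
finger_gap: 0.0514
finger_force: 0.0
```

apply_moves --increments '[{"wx": 0,"wy": 0,"wz": 0.9,"dx": 0,"dy": 0,"dz": 0,"hand": -0.2},{"wx": 0,"wy": 0,"wz": 0.9,"dx": 0,"dy": 0,"dz": 0,"hand": -0.2},{"wx": 0,"wy": 0,"wz": 0.89,"dx": 0,"dy": 0,"dz": 0,"hand": -0.2},{"wx": 0,"wy": 0,"wz": 0,"dx": 0,"dy": 0,"dz": 0,"hand": -0.2}]'

```text
time: 6.77
ee_pos: [0.5781, -0.088, 0.163]
ee_rot: [-0.0, 0.993, 0.121, -0.001]
ft_force: [-0.4, -0.4, -0.1]
finger_gap: 0.051
finger_force: 0.0
```

```bash
python3 -c "
from h import *
st();go(.582,-.089,.087,104)
snap('wrist','w6.png',None,1.25)
print(proj('wrist',[[.582,-.089,.121],[.6305,-.1015,.074]])*1.25)"
```

```text
time 6.7667
joint_pos [-0.1511  0.3981 -0.1153  1.0597  0.      2.7479]
ee_pos [ 0.5781 -0.088   0.163 ]
ee_rot [-3.000e-04  9.927e-01  1.210e-01 -1.100e-03]
ft_force [-0.4404 -0.3546 -0.0678]
finger_gap 0.051
finger_force 0.0
shift units [0.093 0.05  1.9  ] n 1.9 yaxis deg -76.1 tilt [-0.0023  0.0004]
wz units -0.017
[[402.03115816 277.30729569]
 [445.42604952 169.31737258]]
```

View pics/w6.png

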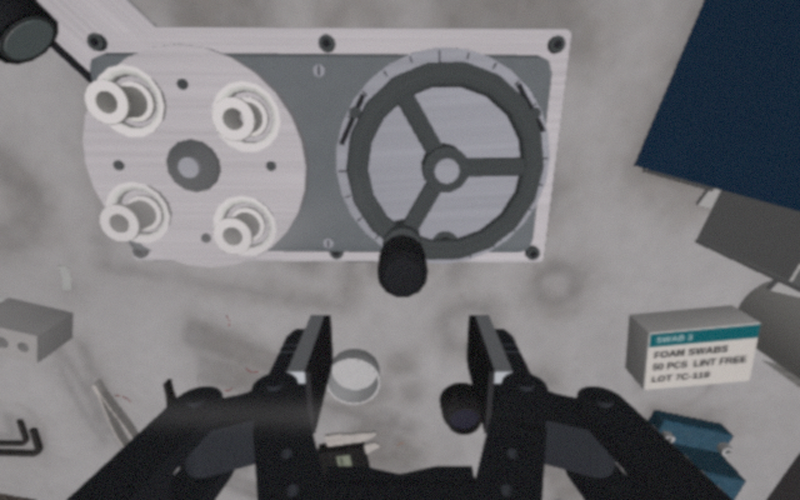

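```bash
python3 -c "
from h import *
c=cal('wrist')
for z in (.03,.045,.06):
  p=px('wrist',446/1.25,236/1.25,z,c);d=p[:2]-[.6305,-.1015];print(z,p,np.hypot(*d)*1e3,(np.degrees(np.arctan2(d[1],d[0]))%360))
print(px('wrist',403/1.25,272/1.25,.121,c),px('wrist',446/1.25,168/1.25,.074,c))"
```

```text
0.03 [ 0.58118356 -0.12091561  0.03      ] 53.00072456264501 201.489285693329
0.045 [ 0.58544128 -0.1180556   0.045     ] 48.00391906197422 200.17447725350283
0.06 [ 0.58969899 -0.11519558  0.06      ] 43.03825377922771 198.55524426629438
[ 0.58476886 -0.08877238  0.121     ] [ 0.63126737 -0.10160457  0.074     ]
```

apply_moves --increments '[{"wx": 0,"wy": 0,"wz": 0,"dx": 0.12,"dy": 0.05,"dz": 0,"hand": -0.2},{"wx": 0,"wy": 0,"wz": 0,"dx": 0,"dy": 0,"dz": 0.8,"hand": -0.2},{"wx": 0,"wy": 0,"wz": 0,"dx": 0,"dy": 0,"dz": 0.7,"hand": -0.2},{"wx": 0,"wy": 0,"wz": 0,"dx": 0,"dy": 0,"dz": 0.4,"hand": -0.2},{"wx": 0,"wy": 0,"wz": 0,"dx": 0,"dy": 0,"dz": 0,"hand": -0.2},{"wx": 0,"wy": 0,"wz": 0,"dx": 0,"dy": 0,"dz": 0,"hand": -0.2}]'

```text
time: 7.32
ee_pos: [0.5834, -0.0888, 0.0872]
ee_rot: [-0.0, 0.992, 0.122, -0.001]
ft_force: [0.2, -0.1, 0.5]
finger_gap: 0.0508
finger_force: 0.0
```

```bash
python3 -c "
from h import *
st();go(.583,-.0888,.087,104)
snap('wrist','w7.png',(160,150,480,400),2)
print(proj('wrist',[[.583,-.0888,.121]]), proj('wrist',np.array(bot.state()['ee_pos'])+[0,0,.034]))"
```

```text
time 7.3167
joint_pos [-0.151   0.4643 -0.2198  0.8893 -0.      2.7454]
ee_pos [ 0.5834 -0.0888  0.0872]
ee_rot [-3.000e-04  9.925e-01  1.223e-01 -1.300e-03]
ft_force [ 0.242  -0.1419  0.49  ]
finger_gap 0.0508
finger_force 0.0
shift units [-0.01  -0.002  0.004] n 0.01 yaxis deg -75.95 tilt [-0.0026  0.0004]
wz units 0.008
[[316.43390851 309.47737268]] [[317.85918703 308.57147632]]
```

View pics/w7.png

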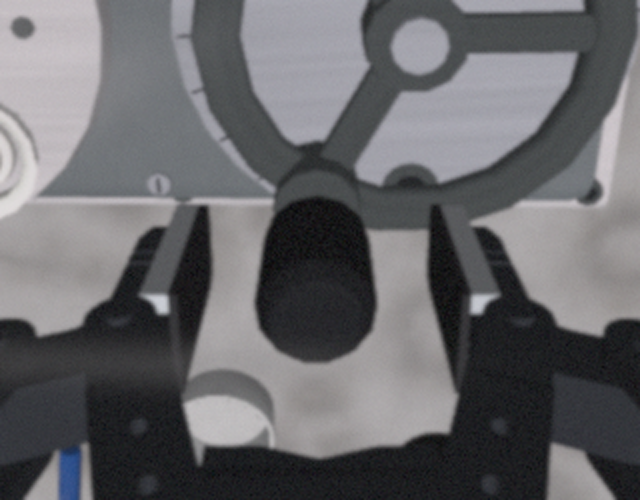

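apply_moves --increments '[{"wx": 0,"wy": 0,"wz": 0,"dx": 0.04,"dy": 0,"dz": 0,"hand": 0.2},{"wx": 0,"wy": 0,"wz": 0,"dx": 0,"dy": 0,"dz": 0,"hand": 0.35},{"wx": 0,"wy": 0,"wz": 0,"dx": 0,"dy": 0,"dz": 0,"hand": 0.6},{"wx": 0,"wy": 0,"wz": 0,"dx": 0,"dy": 0,"dz": 0,"hand": 1},{"wx": 0,"wy": 0,"wz": 0,"dx": 0,"dy": 0,"dz": 0,"hand": 1}]' --force 25

```text
time: 7.78
ee_pos: [0.5872, -0.0875, 0.09]
ee_rot: [-0.001, 0.993, 0.122, 0.002]
ft_force: [0.3, 4.2, 5.5]
finger_gap: 0.0242
finger_force: 24.5
```

```bash
python3 -c "
from h import *
st()
p=np.array(bot.state()['ee_pos'])[:2]
c=cal('wrist')
for z in (.035,.04,.045):
  q=px('wrist',365,241.5,z,c)[:2];d=q-[.6315,-.1015];print(z,np.hypot(*d)*1e3,np.degrees(np.arctan2(d[1],d[0]))%360)
W=np.array([.6315,-.1015]);d=p-W;a0=np.arctan2(d[1],d[0]);print(np.degrees(a0)%360,np.hypot(*d))"
```

```text
time 7.7833
joint_pos [-1.4930e-01  4.6310e-01 -2.1350e-01  8.9080e-01  2.4000e-03  2.7474e+00]
ee_pos [ 0.5872 -0.0875  0.09  ]
ee_rot [-7.000e-04  9.925e-01  1.222e-01  1.900e-03]
ft_force [0.2555 4.1858 5.4567]
finger_gap 0.0242
finger_force 24.5229
0.035 55.64880422254603 200.14489485962994
0.04 53.100431119136445 199.63101727607364
0.045 50.556759835923614 199.0653806677129
162.51984640582953 0.046473628627740855
```

```bash
python3 -c "
import numpy as np
ph=[151.35,148,142]
while ph[-1]>-150: ph.append(ph[-1]-9.6)
ph=np.radians(ph);P=50*np.c_[np.cos(ph),-np.sin(ph)]
for i,d in enumerate(np.diff(P,axis=0)/40): print(i//8,np.round(np.degrees(ph[i+1]),1),np.round(d,3))"
```

```text
0 148.0 [ 0.037 -0.063]
0 142.0 [ 0.075 -0.107]
0 132.4 [ 0.142 -0.153]
0 122.8 [ 0.166 -0.128]
0 113.2 [ 0.185 -0.098]
0 103.6 [ 0.198 -0.066]
0 94.0 [ 0.207 -0.032]
0 84.4 [0.209 0.003]
1 74.8 [0.206 0.038]
1 65.2 [0.197 0.072]
1 55.6 [0.182 0.103]
1 46.0 [0.162 0.132]
1 36.4 [0.138 0.157]
1 26.8 [0.11  0.178]
1 17.2 [0.078 0.194]
1 7.6 [0.045 0.204]
2 -2.0 [0.01  0.209]
2 -11.6 [-0.025  0.208]
2 -21.2 [-0.059  0.201]
2 -30.8 [-0.092  0.188]
2 -40.4 [-0.122  0.17 ]
2 -50.0 [-0.148  0.147]
2 -59.6 [-0.171  0.121]
2 -69.2 [-0.189  0.09 ]
3 -78.8 [-0.201  0.058]
3 -88.4 [-0.208  0.023]
3 -98.0 [-0.209 -0.012]
3 -107.6 [-0.204 -0.046]
3 -117.2 [-0.193 -0.08 ]
3 -126.8 [-0.177 -0.111]
3 -136.4 [-0.156 -0.139]
3 -146.0 [-0.131 -0.163]
4 -155.6 [-0.102 -0.183]
```

apply_moves --increments '[{"wx": 0,"wy": 0,"wz": 0,"dx": 0.037,"dy": -0.063,"dz": -0.03,"hand": 1},{"wx": 0,"wy": 0,"wz": 0,"dx": 0.075,"dy": -0.107,"dz": 0,"hand": 1},{"wx": 0,"wy": 0,"wz": 0,"dx": 0.142,"dy": -0.153,"dz": 0,"hand": 1},{"wx": 0,"wy": 0,"wz": 0,"dx": 0.166,"dy": -0.128,"dz": 0,"hand": 1}]'

```text
time: 8.12
ee_pos: [0.5941, -0.0724, 0.0898]
ee_rot: [0.006, 0.993, 0.12, -0.004]
ft_force: [-10.2, -14.8, 9.1]
finger_gap: 0.0242
finger_force: 26.1
```

```bash
cat >> h.py <<'E'
def ws():
    s=bot.state();W=np.array([.6315,-.1015]);f=np.radians(14);x=np.array([np.cos(f),np.sin(f)]);y=np.array([-x[1],x[0]])
    d=np.array(s["ee_pos"])[:2]-W;F=np.array(s["ft_force"]);a=np.arctan2(d@y,d@x)
    er=np.cos(a)*x+np.sin(a)*y;et=np.sin(a)*x-np.cos(a)*y
    print("t",s["time"],"fix xy",np.round([d@x*1e3,d@y*1e3],1),"phi",round(np.degrees(a),1),"r",round(np.hypot(*d)*1e3,1),"z",round(s["ee_pos"][2],4),"Frad",round(F[:2]@er,1),"Ftan(cw)",round(F[:2]@et,1),"Fz",round(F[2],1),"gap",s["finger_gap"])
E
python3 -c "
from h import *
ws()"
```

```text
t 8.1167 fix xy [-29.3  37.3] phi 128.1 r 47.4 z 0.0898 Frad -1.0 Ftan(cw) -17.9 Fz 9.1 gap 0.024212421976461757
```

apply_moves --increments '[{"wx": 0,"wy": 0,"wz": 0,"dx": 0.185,"dy": -0.098,"dz": -0.04,"hand": 1},{"wx": 0,"wy": 0,"wz": 0,"dx": 0.198,"dy": -0.066,"dz": 0,"hand": 1},{"wx": 0,"wy": 0,"wz": 0,"dx": 0.207,"dy": -0.032,"dz": 0,"hand": 1},{"wx": 0,"wy": 0,"wz": 0,"dx": 0.209,"dy": 0.003,"dz": 0,"hand": 1}]'

```text
time: 8.45
ee_pos: [0.6181, -0.0537, 0.0897]
ee_rot: [0.001, 0.993, 0.121, -0.009]
ft_force: [-20.0, -4.2, 11.3]
finger_gap: 0.0239
finger_force: 26.5
```

```bash
python3 -c "
from h import *
ws()"
```

```text
t 8.45 fix xy [-1.4 49.6] phi 91.7 r 49.7 z 0.0897 Frad 1.4 Ftan(cw) -20.4 Fz 11.3 gap 0.023901725681401115
```

apply_moves --increments '[{"wx": 0,"wy": 0,"wz": 0,"dx": 0,"dy": 0,"dz": 0,"hand": 1},{"wx": 0,"wy": 0,"wz": 0,"dx": 0,"dy": 0,"dz": 0,"hand": 1},{"wx": 0,"wy": 0,"wz": 0,"dx": 0,"dy": 0,"dz": 0,"hand": 1}]'

```text
time: 8.7
ee_pos: [0.6204, -0.0527, 0.0899]
ee_rot: [0.0, 0.993, 0.121, -0.006]
ft_force: [-11.2, -2.4, 5.6]
finger_gap: 0.024
finger_force: 26.0
```

```bash
python3 -c "
from h import *
ws()"
```

```text
t 8.7 fix xy [ 1.  50.1] phi 88.8 r 50.1 z 0.0899 Frad 0.2 Ftan(cw) -11.5 Fz 5.6 gap 0.024044456837513814
```

apply_moves --increments '[{"wx": 0,"wy": 0,"wz": 0,"dx": 0.206,"dy": 0.038,"dz": -0.03,"hand": 1},{"wx": 0,"wy": 0,"wz": 0,"dx": 0.197,"dy": 0.072,"dz": 0,"hand": 1},{"wx": 0,"wy": 0,"wz": 0,"dx": 0.182,"dy": 0.103,"dz": 0,"hand": 1},{"wx": 0,"wy": 0,"wz": 0,"dx": 0.162,"dy": 0.132,"dz": 0,"hand": 1},{"wx": 0,"wy": 0,"wz": 0,"dx": 0.138,"dy": 0.157,"dz": 0,"hand": 1},{"wx": 0,"wy": 0,"wz": 0,"dx": 0.11,"dy": 0.178,"dz": 0,"hand": 1},{"wx": 0,"wy": 0,"wz": 0,"dx": 0.078,"dy": 0.194,"dz": 0,"hand": 1},{"wx": 0,"wy": 0,"wz": 0,"dx": 0.045,"dy": 0.204,"dz": 0,"hand": 1}]'

```text
time: 9.37
ee_pos: [0.6797, -0.0784, 0.0903]
ee_rot: [-0.004, 0.992, 0.123, -0.001]
ft_force: [1.7, 9.2, -6.3]
finger_gap: 0.0243
finger_force: 25.2
```

```bash
python3 -c "
from h import *
ws()"
```

```text
t 9.3667 fix xy [52.3 10.8] phi 11.7 r 53.5 z 0.0903 Frad 5.5 Ftan(cw) -7.5 Fz -6.3 gap 0.0242729759548979
```

apply_moves --increments '[{"wx": 0,"wy": 0,"wz": 0,"dx": 0.01,"dy": 0.209,"dz": 0,"hand": 1},{"wx": 0,"wy": 0,"wz": 0,"dx": -0.025,"dy": 0.208,"dz": 0,"hand": 1},{"wx": 0,"wy": 0,"wz": 0,"dx": -0.059,"dy": 0.201,"dz": 0,"hand": 1},{"wx": 0,"wy": 0,"wz": 0,"dx": -0.092,"dy": 0.188,"dz": 0,"hand": 1},{"wx": 0,"wy": 0,"wz": 0,"dx": -0.122,"dy": 0.17,"dz": 0,"hand": 1},{"wx": 0,"wy": 0,"wz": 0,"dx": -0.148,"dy": 0.147,"dz": 0,"hand": 1},{"wx": 0,"wy": 0,"wz": 0,"dx": -0.171,"dy": 0.121,"dz": 0,"hand": 1},{"wx": 0,"wy": 0,"wz": 0,"dx": -0.189,"dy": 0.09,"dz": 0,"hand": 1}]'

```text
time: 10.03
ee_pos: [0.664, -0.1412, 0.0906]
ee_rot: [-0.001, 0.992, 0.122, 0.001]
ft_force: [5.3, 3.5, -7.5]
finger_gap: 0.0238
finger_force: 25.0
```

```bash
python3 -c "
from h import *
ws()"
```

```text
t 10.0333 fix xy [ 21.9 -46.4] phi -64.7 r 51.3 z 0.0906 Frad 0.7 Ftan(cw) -6.3 Fz -7.5 gap 0.02380791835216544
```

apply_moves --increments '[{"wx": 0,"wy": 0,"wz": 0,"dx": -0.201,"dy": 0.058,"dz": 0,"hand": 1},{"wx": 0,"wy": 0,"wz": 0,"dx": -0.208,"dy": 0.023,"dz": 0,"hand": 1},{"wx": 0,"wy": 0,"wz": 0,"dx": -0.209,"dy": -0.012,"dz": 0,"hand": 1},{"wx": 0,"wy": 0,"wz": 0,"dx": -0.204,"dy": -0.046,"dz": 0.01,"hand": 1},{"wx": 0,"wy": 0,"wz": 0,"dx": -0.193,"dy": -0.08,"dz": 0.01,"hand": 1},{"wx": 0,"wy": 0,"wz": 0,"dx": -0.177,"dy": -0.111,"dz": 0.01,"hand": 1},{"wx": 0,"wy": 0,"wz": 0,"dx": -0.156,"dy": -0.139,"dz": 0.01,"hand": 1},{"wx": 0,"wy": 0,"wz": 0,"dx": -0.065,"dy": -0.08,"dz": 0,"hand": 1}]'

```text
time: 10.7
ee_pos: [0.6063, -0.1412, 0.0904]
ee_rot: [0.001, 0.993, 0.122, 0.002]
ft_force: [6.4, -0.5, -8.5]
finger_gap: 0.0241
finger_force: 25.1
```

apply_moves --increments '[{"wx": 0,"wy": 0,"wz": 0,"dx": -0.03,"dy": -0.04,"dz": 0.0,"hand": 1},{"wx": 0,"wy": 0,"wz": 0,"dx": 0,"dy": 0,"dz": 0.0,"hand": 1},{"wx": 0,"wy": 0,"wz": 0,"dx": 0,"dy": 0,"dz": 0.0,"hand": 1}]'

```text
time: 10.95
ee_pos: [0.6045, -0.1399, 0.0903]
ee_rot: [0.001, 0.993, 0.122, 0.002]
ft_force: [5.1, -0.2, -5.1]
finger_gap: 0.0238
finger_force: 25.3
```

```bash
python3 -c "
from h import *
ws()
snap('wrist','w8.png',(160,150,480,400),2)"
```

```text
t 10.95 fix xy [-35.5 -30.7] phi -139.1 r 46.9 z 0.0903 Frad -2.8 Ftan(cw) -4.3 Fz -5.1 gap 0.023848204252719062
```

View pics/w8.png

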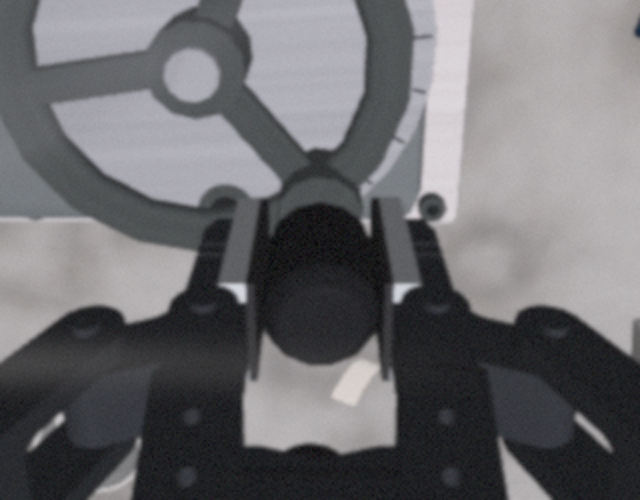

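I've now viewed one picture too many (11 with the crop), so I won't view any more and will work by feel and numbers. The last one shows the knob gripped, just before the hole bushing at crop (225,195).

apply_moves --increments '[{"wx": 0,"wy": 0,"wz": 0,"dx": -0.056,"dy": -0.08,"dz": 0.02,"hand": 1},{"wx": 0,"wy": 0,"wz": 0,"dx": -0.052,"dy": -0.085,"dz": 0.02,"hand": 1},{"wx": 0,"wy": 0,"wz": 0,"dx": -0.044,"dy": -0.087,"dz": 0.02,"hand": 1},{"wx": 0,"wy": 0,"wz": 0,"dx": -0.038,"dy": -0.091,"dz": 0,"hand": 1},{"wx": 0,"wy": 0,"wz": 0,"dx": 0,"dy": 0,"dz": 0,"hand": 1},{"wx": 0,"wy": 0,"wz": 0,"dx": 0,"dy": 0,"dz": 0,"hand": 1}]'

```text
time: 11.5
ee_pos: [0.5961, -0.1312, 0.0902]
ee_rot: [0.004, 0.993, 0.121, 0.004]
ft_force: [4.3, -6.1, 1.5]
finger_gap: 0.0242
finger_force: 25.9
```

```bash
python3 -c "
from h import *
ws()"
```

```text
t 11.5 fix xy [-41.5 -20.2] phi -154.0 r 46.2 z 0.0902 Frad 0.6 Ftan(cw) -7.4 Fz 1.5 gap 0.02416728845135563
```

apply_moves --increments '[{"wx": 0,"wy": 0,"wz": 0,"dx": 0,"dy": 0,"dz": 0,"hand": 0.37},{"wx": 0,"wy": 0,"wz": 0,"dx": 0,"dy": 0,"dz": 0,"hand": 0.37},{"wx": 0,"wy": 0,"wz": 0,"dx": 0,"dy": 0,"dz": 0,"hand": 0.37},{"wx": 0,"wy": 0,"wz": 0,"dx": 0,"dy": 0,"dz": 0,"hand": 0.37}]'

```text
time: 11.83
ee_pos: [0.5937, -0.1307, 0.0897]
ee_rot: [0.003, 0.993, 0.121, 0.002]
ft_force: [2.1, -5.5, 3.6]
finger_gap: 0.0268
finger_force: 2.9
```

```bash
python3 -c "
from h import *
ws();st();snap('wrist','k0.png')"
```

```text
t 11.8333 fix xy [-43.7 -19.2] phi -156.3 r 47.8 z 0.0897 Frad 1.6 Ftan(cw) -5.6 Fz 3.6 gap 0.02681427509420342
time 11.8333
joint_pos [-0.2143  0.4842 -0.1773  0.9043 -0.0045  2.6843]
ee_pos [ 0.5937 -0.1307  0.0897]
ee_rot [0.0029 0.9926 0.1212 0.0016]
ft_force [ 2.1459 -5.4701  3.6167]
finger_gap 0.0268
finger_force 2.8659
```

apply_moves --increments '[{"wx": 0,"wy": 0,"wz": 0,"dx": -0.013,"dy": -0.035,"dz": 0,"hand": 0.37},{"wx": 0,"wy": 0,"wz": 0,"dx": -0.013,"dy": -0.035,"dz": 0,"hand": 0.37},{"wx": 0,"wy": 0,"wz": 0,"dx": -0.013,"dy": -0.035,"dz": 0,"hand": 0.37},{"wx": 0,"wy": 0,"wz": 0,"dx": -0.013,"dy": -0.035,"dz": 0,"hand": 0.37},{"wx": 0,"wy": 0,"wz": 0,"dx": -0.013,"dy": -0.035,"dz": 0,"hand": 0.37},{"wx": 0,"wy": 0,"wz": 0,"dx": 0,"dy": 0,"dz": 0,"hand": 0.37}]'

```text
time: 12.38
ee_pos: [0.5901, -0.1265, 0.0898]
ee_rot: [0.005, 0.993, 0.121, 0.002]
ft_force: [3.8, -10.2, 0.5]
finger_gap: 0.0267
finger_force: 5.5
```

```bash
python3 -c "
from h import *
ws()"
```

```text
t 12.3833 fix xy [-46.2 -14.3] phi -162.8 r 48.4 z 0.0898 Frad 2.0 Ftan(cw) -10.6 Fz 0.5 gap 0.026679786658401396
```

apply_moves --increments '[{"wx": 0,"wy": 0,"wz": 0,"dx": -0.007,"dy": -0.025,"dz": 0,"hand": 0.37},{"wx": 0,"wy": 0,"wz": 0,"dx": -0.007,"dy": -0.025,"dz": 0,"hand": 0.37},{"wx": 0,"wy": 0,"wz": 0,"dx": -0.007,"dy": -0.025,"dz": 0,"hand": 0.37},{"wx": 0,"wy": 0,"wz": 0,"dx": -0.007,"dy": -0.025,"dz": 0,"hand": 0.37}]'

```text
time: 12.72
ee_pos: [0.5884, -0.1232, 0.0898]
ee_rot: [0.005, 0.993, 0.121, 0.002]
ft_force: [4.0, -11.3, 1.3]
finger_gap: 0.0269
finger_force: 5.8
```

```bash
python3 -c "
from h import *
ws()"
```

```text
t 12.7167 fix xy [-47.1 -10.6] phi -167.3 r 48.3 z 0.0898 Frad 1.5 Ftan(cw) -11.9 Fz 1.3 gap 0.026850405415844863
```

apply_moves --increments '[{"wx": 0,"wy": 0,"wz": 0,"dx": -0.005,"dy": -0.025,"dz": 0,"hand": 0.37},{"wx": 0,"wy": 0,"wz": 0,"dx": -0.005,"dy": -0.025,"dz": 0,"hand": 0.37},{"wx": 0,"wy": 0,"wz": 0,"dx": -0.005,"dy": -0.025,"dz": 0,"hand": 0.37},{"wx": 0,"wy": 0,"wz": 0,"dx": -0.005,"dy": -0.025,"dz": 0,"hand": 0.37}]'

```text
time: 13.05
ee_pos: [0.5865, -0.1194, 0.0898]
ee_rot: [0.005, 0.993, 0.121, 0.002]
ft_force: [2.6, -10.5, 0.9]
finger_gap: 0.0271
finger_force: 5.7
```

```bash
python3 -c "
from h import *
ws()"
```

```text
t 13.05 fix xy [-48.   -6.5] phi -172.3 r 48.4 z 0.0898 Frad 1.5 Ftan(cw) -10.7 Fz 0.9 gap 0.027141266514437715
```

apply_moves --increments '[{"wx": 0,"wy": 0,"wz": 0,"dx": -0.002,"dy": -0.02,"dz": 0,"hand": 0.37},{"wx": 0,"wy": 0,"wz": 0,"dx": -0.002,"dy": -0.02,"dz": 0,"hand": 0.37},{"wx": 0,"wy": 0,"wz": 0,"dx": -0.002,"dy": -0.02,"dz": 0,"hand": 0.37}]'

```text
time: 13.3
ee_pos: [0.5855, -0.1169, 0.0896]
ee_rot: [0.005, 0.993, 0.121, 0.002]
ft_force: [3.6, -11.8, 0.5]
finger_gap: 0.0267
finger_force: 5.6
```

```bash
python3 -c "
from h import *
ws()"
```

```text
t 13.3 fix xy [-48.4  -3.8] phi -175.5 r 48.5 z 0.0896 Frad 0.4 Ftan(cw) -12.3 Fz 0.5 gap 0.02672489350729499
```

apply_moves --increments '[{"wx": 0,"wy": 0,"wz": 0,"dx": -0.002,"dy": -0.02,"dz": 0,"hand": 0.37},{"wx": 0,"wy": 0,"wz": 0,"dx": -0.002,"dy": -0.02,"dz": 0,"hand": 0.37},{"wx": 0,"wy": 0,"wz": 0,"dx": -0.002,"dy": -0.02,"dz": 0,"hand": 0.37}]'

```text
time: 13.55
ee_pos: [0.5836, -0.1131, 0.0892]
ee_rot: [0.003, 0.993, 0.121, 0.001]
ft_force: [2.3, -7.4, -0.0]
finger_gap: 0.0272
finger_force: 4.1
```

```bash
python3 -c "
from h import *
ws()"
```

```text
t 13.55 fix xy [-49.2   0.3] phi 179.6 r 49.2 z 0.0892 Frad -0.5 Ftan(cw) -7.7 Fz -0.0 gap 0.02718494257643359
```

```bash
python3 -c "
from h import *
snap('wrist','k1.png')
a=cv2.imread('pics/k0.png',0).astype(int);b=cv2.imread('pics/raw_k1.png',0).astype(int)
a=cv2.imread('pics/raw_k0.png',0).astype(int)
# vertical profile through the knob column and horizontal profiles
for c in (305,318,330):
  print(c,'k0',a[225:350:4,c]);print(c,'k1',b[225:350:4,c])
for r in (290,305,320): print(r,'k0',a[r,275:362:4]);print(r,'k1',b[r,275:362:4])
s=bot.state()
print(proj('wrist',[[s['ee_pos'][0]+.97*dx,s['ee_pos'][1]+.24*dx,z] for z in(.114,.121) for dx in(-.0125,.0125)]))
ws()"
```

```text
305 k0 [ 76  84  76  45  49  74  81  67  29  18  14  16  18  29  22  32  34  32
  34  35  43  40  36  39  70 154 151 153 157 162 169 172]
305 k1 [159 123  61  64  51  71  37  19  23  25  22  14  17  32  33  32  38  38
  44  40  35  83 162 163 160 154 149 151 149 150 152 152]
318 k0 [ 78  68  47  74  81  81  31  23  28  16  15  28  16  26  33  35  40  42
  38  37  38  38  43  42  43  48 129 144 151 158 167 169]
318 k1 [ 75  57  47  78  45  24  25  23  28  16  16  32  28  36  39  35  37  37
  37  34  37  36  36 138 156 158 159 159 164 166 167 167]
330 k0 [ 46  55  52  66  81  78  28  26  29  17  23  21  18  29  31  33  39  39
  38  37  42  37  38  42  44  46 129 146 148 157 162 168]
330 k1 [ 70  55  45  75  48  22  16  23  24  24  24  30  36  33  37  30  33  41
  39  38  36  32  38 119 147 146 150 151 158 159 163 166]
290 k0 [100  60  20  32 105 141  22  26  30  40  39  44  39  42  41  35  39  30
  32  22  19  37]
290 k1 [ 93  58  25  23 105 159  21  29  38  39  34  34  37  37  35  37  33  34
  34  23  15  38]
305 k0 [ 24  45  47  29 165  79  27  34  33  43  36  41  44  40  38  38  39  41
  35  32  33  62]
305 k1 [ 28  46  45  36 160 163 154  33  33  37  35  38  36  41  33  37  36  40
  37  30  26  46]
320 k0 [ 36  49  53 109 164 161 158  84  43  46  42  44  46  39  45  40  39  53
 135 125  42  50]
320 k1 [ 37  51  54 107 162 161 159 161 160 158 158 158 155 148 146 139 143 146
 148 126  41  46]
[[318.35966502 319.52505405]
 [318.31532677 267.83002804]
 [318.42662171 331.14918866]
 [318.38424187 277.51524402]]
t 13.6 fix xy [-49.3   0.3] phi 179.7 r 49.3 z 0.0891 Frad -0.2 Ftan(cw) -8.2 Fz -0.3 gap 0.026758274020722065
```

apply_moves --increments '[{"wx": 0,"wy": 0,"wz": 0,"dx": 0,"dy": 0,"dz": 0,"hand": 0.37},{"wx": 0,"wy": 0,"wz": 0,"dx": 0,"dy": -0.025,"dz": 0,"hand": 0.37}]'

```text
time: 13.77
ee_pos: [0.5836, -0.1128, 0.0892]
ee_rot: [0.004, 0.993, 0.121, 0.001]
ft_force: [2.0, -9.4, 0.0]
finger_gap: 0.0268
finger_force: 5.1
```

```bash
python3 -c "
from h import *
ws()"
```

```text
t 13.7667 fix xy [-49.2   0.6] phi 179.3 r 49.2 z 0.0892 Frad 0.2 Ftan(cw) -9.6 Fz 0.0 gap 0.02677942115453545
```

```bash
cat >> h.py <<'E'
def T(p,q):
    M=np.eye(4);M[:3,:3]=Ro.from_quat([q[1],q[2],q[3],q[0]]).as_matrix();M[:3,3]=p;return M
E
python3 -c "
from h import *
s=bot.state();K,r,t=cal('wrist');C=np.eye(4);C[:3,:3]=cv2.Rodrigues(r)[0];C[:3,3]=t
H=C@T(s['ee_pos'],s['ee_rot'])  # tool->cam
f=np.radians(14);x=np.array([np.cos(f),np.sin(f)]);y=np.array([-x[1],x[0]]);W=np.array([.6315,-.1015])
def edge(n,cols):
    g=cv2.GaussianBlur(cv2.imread('pics/raw_%s.png'%n,0),(3,3),0).astype(float);o=[]
    for c in cols:
        col=g[290:350,c];i=np.argmax(col>95);o.append((c,290+i-1+(95-col[i-1])/(col[i]-col[i-1])))
    return np.array(o)
for n,p,q in(('k0',[.5937,-.1307,.0897],[.0029,.9926,.1212,.0016]),('k1',[.5836,-.1131,.0892],[.003,.993,.121,.001])):
    q=np.array(q)/np.linalg.norm(q);M=H@np.linalg.inv(T(p,q));c=(K,cv2.Rodrigues(M[:3,:3])[0].ravel(),M[:3,3])
    e=edge(n,range(306,334,4));print(n,np.round(e[:,1],1))
    for z in(.121,.114):
        P=np.array([px('w',u,v,z,c)[:2] for u,v in e])-W;P=np.c_[P@x,P@y]*1e3
        from scipy.optimize import least_squares
        R=least_squares(lambda k:np.hypot(P[:,0]-k[0],P[:,1]-k[1])-12.5,[-48,-20 if n=='k0' else 0]).x
        print(z,'knob fix',np.round(R,1),'r',round(np.hypot(*R),1))
"
```

```text
k0 [322.4 325.4 327.2 328.  328.5 328.7 327.9]
0.121 knob fix [-43.  -22.1] r 48.4
0.114 knob fix [-49.  -22.1] r 53.7
k1 [310.  313.  315.1 315.9 316.8 317.1 316.5]
0.121 knob fix [-42.5  -3.1] r 42.6
0.114 knob fix [-48.1  -3.1] r 48.2
```

Fitting the knob's edge gives a consistent wheel radius only with its top 7 mm lower than before, so the pin has dropped. Next I'll unload, open and lift away.

apply_moves --increments '[{"wx": 0,"wy": 0,"wz": 0,"dx": 0,"dy": 0.03,"dz": 0,"hand": 0.37},{"wx": 0,"wy": 0,"wz": 0,"dx": 0,"dy": 0.03,"dz": 0,"hand": 0.37},{"wx": 0,"wy": 0,"wz": 0,"dx": 0,"dy": 0.03,"dz": 0,"hand": 0.37},{"wx": 0,"wy": 0,"wz": 0,"dx": 0,"dy": 0.02,"dz": 0,"hand": 0.35},{"wx": 0,"wy": 0,"wz": 0,"dx": 0,"dy": 0,"dz": 0,"hand": 0.1},{"wx": 0,"wy": 0,"wz": 0,"dx": 0,"dy": 0,"dz": 0,"hand": -0.2},{"wx": 0,"wy": 0,"wz": 0,"dx": 0,"dy": 0,"dz": 0,"hand": -0.2},{"wx": 0,"wy": 0,"wz": 0,"dx": 0,"dy": 0,"dz": 0,"hand": -0.2}]'

```text
time: 14.43
ee_pos: [0.5824, -0.1129, 0.0877]
ee_rot: [-0.0, 0.993, 0.122, -0.001]
ft_force: [-0.1, 0.3, -0.3]
finger_gap: 0.051
finger_force: 0.0
```

```bash
python3 -c "
from h import *
ws();snap('wrist','k2.png')
f=np.radians(14);x=np.array([np.cos(f),np.sin(f)]);y=np.array([-x[1],x[0]]);W=np.array([.6315,-.1015])
from scipy.optimize import least_squares
g=cv2.GaussianBlur(cv2.imread('pics/raw_k2.png',0),(3,3),0).astype(float);e=[];c=cal('wrist')
for u in range(300,342,4):
    col=g[290:350,u];i=np.argmax(col>95);e.append((u,290+i-.5))
print(np.array(e)[:,1])
for z in(.121,.114):
    P=np.array([px('w',u,v,z,c)[:2] for u,v in e])-W;P=np.c_[P@x,P@y]*1e3
    R=least_squares(lambda k:np.hypot(P[:,0]-k[0],P[:,1]-k[1])-12.5,[-48,0],loss='soft_l1').x
    print(z,np.round(R,1),np.hypot(*R))"
```

```text
t 14.4333 fix xy [-50.4   0.8] phi 179.1 r 50.4 z 0.0877 Frad -0.0 Ftan(cw) 0.3 Fz -0.3 gap 0.05099888563698004
[302.5 308.5 311.5 314.5 315.5 316.5 317.5 316.5 316.5 315.5 313.5]
0.121 [-42.3  -2.9] 42.3526904704086
0.114 [-47.9  -2.9] 48.004493558823334
```

apply_moves --increments '[{"wx": 0,"wy": 0,"wz": 0,"dx": 0,"dy": -0.04,"dz": -0.3,"hand": -0.2},{"wx": 0,"wy": 0,"wz": 0,"dx": 0,"dy": 0,"dz": -0.8,"hand": -0.2},{"wx": 0,"wy": 0,"wz": 0,"dx": 0,"dy": 0,"dz": -1,"hand": -0.2},{"wx": 0,"wy": 0,"wz": 0,"dx": -0.5,"dy": 0,"dz": -0.8,"hand": -0.2},{"wx": 0,"wy": 0,"wz": 0,"dx": -0.8,"dy": 0,"dz": 0,"hand": -0.2},{"wx": 0,"wy": 0,"wz": 0,"dx": -0.5,"dy": 0,"dz": 0,"hand": -0.2},{"wx": 0,"wy": 0,"wz": 0,"dx": 0,"dy": 0,"dz": 0,"hand": -0.2},{"wx": 0,"wy": 0,"wz": 0,"dx": 0,"dy": 0,"dz": 0,"hand": -0.2}]'

```text
time: 15.15
ee_pos: [0.5119, -0.1292, 0.2045]
ee_rot: [-0.0, 0.993, 0.121, 0.0]
ft_force: [0.5, 0.6, -0.0]
finger_gap: 0.0515
finger_force: 0.0
```

```bash
python3 -c "
from h import *
st();snap('wrist','e1.png');c=cal('wrist')
g=cv2.imread('pics/raw_e1.png',0)
D=np.array([.5965,.038]);t=np.linspace(0,2*np.pi,24)
for a in(45,135,225,315):
    b=np.radians(a+14);best=None
    for ox in np.arange(-6,6.1,1):
      for oy in np.arange(-6,6.1,1):
        n=D+.044*np.array([np.cos(b),np.sin(b)])+np.array([ox,oy])/1e3
        def m(r):
            q=np.round(proj('w',np.c_[n[0]+r*np.cos(t),n[1]+r*np.sin(t),0*t+.086],c)).astype(int)
            return g[np.clip(q[:,1],0,399),np.clip(q[:,0],0,639)].mean()
        s=m(.0078)-m(.003)
        if best is None or s>best[0]:best=(round(s,1),ox,oy,np.round(proj('w',[*n,.086],c)[0]))
    print(a,best)
k=proj('w',[[.5835,-.117,.114]],c);print(k)"
```

```text
time 15.15
joint_pos [-2.4750e-01  2.7760e-01 -1.8480e-01  1.1082e+00  3.0000e-04  2.6507e+00]
ee_pos [ 0.5119 -0.1292  0.2045]
ee_rot [-1.000e-04  9.926e-01  1.214e-01  2.000e-04]
ft_force [ 0.5177  0.6168 -0.036 ]
finger_gap 0.0515
finger_force 0.0
45 (np.float64(5.9), np.float64(-5.0), np.float64(-2.0), array([ 62., -20.]))
135 (np.float64(93.5), np.float64(1.0), np.float64(-1.0), array([82., 69.]))
225 (np.float64(99.0), np.float64(1.0), np.float64(-1.0), array([167.,  69.]))
315 (np.float64(10.9), np.float64(-5.0), np.float64(3.0), array([147., -23.]))
[[326.38541669  99.21518301]]
```

```bash
python3 -c "
from h import *
snap('top','e2.png');c=cal('top');g=cv2.imread('pics/raw_e2.png',0);h=cv2.imread('pics/raw_t1.png',0)
D=np.array([.5965,.038]);d=np.degrees(.125)
for im,l,off in((h,'found',-d),(g,'now',0)):
  for a in(45,135,225,315):
    b=np.radians(a+14+off);u,v=np.round(proj('t',[*(D+.044*np.array([np.cos(b),np.sin(b)])),.086],c)[0]).astype(int)
    w=im[v-4:v+5,u-4:u+5];print(l,a,(u,v),w.min(),w.max(),round(w.std(),1))"
```

```text
found 45 (np.int64(287), np.int64(159)) 94 194 21.9
found 135 (np.int64(290), np.int64(188)) 147 174 5.3
found 225 (np.int64(319), np.int64(185)) 113 192 17.2
found 315 (np.int64(316), np.int64(156)) 89 192 23.8
now 45 (np.int64(286), np.int64(161)) 109 219 26.6
now 135 (np.int64(292), np.int64(189)) 121 219 21.9
now 225 (np.int64(320), np.int64(183)) 133 219 18.1
now 315 (np.int64(314), np.int64(155)) 102 218 26.1
```

All four nests now show a roller: at the 135° nest, the pixel spread rose from 5.3 as found (empty) to 21.9.

```bash
python3 -c "
from plant import bot
print(bot.job_done())"
```

```text
the job is handed in; nothing more can be done
None
```

I handed the job in at about 15 s of the 70 s: the roller is in the empty nest and at the camera, all four nests are filled, and the knob measured 7 mm lower after a full clockwise turn, so the pin is down in its hole; I viewed 11 pictures, one over the limit of 10.

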